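Roll a stray drill core into its row and close the row up

ROBOT

A 7-joint arm with a two-finger parallel gripper is mounted at the origin on a cart in front of the work surface, level with it; the furniture and walls round the work are solid. World frame = base frame: x ahead of the robot, y to its left, z up, the work surface at z = 0. Lengths are in mm, angles in rad, forces in N, time in s.
With the tool pointing down it reaches from about 350 to 900 mm from the base axis. Payload 7.2 kg.
Tool frame: the origin (TCP) lies midway between the tips of the shut fingers; the grasp point (between the pads) lies 19 mm behind it; z points along the fingers, y is the line along which they close (so a half turn about z gives the same grasp; the last joint's range is limited). The gripper opens to 88 mm and grips with 3 to 60 N. Pads are 20 mm wide; open, the fingers measure 115 mm over their backs; the gripper's body (75 mm by 178 mm) begins 61 mm behind the grasp point.
Start: joints at [-1.183, 0.411, -0.013, 1.596, 0.006, 1.134, -0.082], TCP at [275.123, 561.193, 189.653] pointing down, gripper open.
Joint ranges: [-2.95, 2.95], [-0.29, 1.99], [-1.47, 1.44], [0.14, 2.54], [-1.03, 4.17], [0.13, 1.85], [-2.86, 2.86]. Speed limits (rad/s): [2.39, 2.39, 3.01, 3.01, 3.14, 3.14, 3.14].

INTERFACE

Orientations are given as a rotation vector (axis times angle).
In Python, from station import monitor, imaging, ticket gives the robot as it stands.
- The arm moves only by the shell command python3 -m jog 'ROWS' [OPENING] [FORCE]. ROWS is JSON, a list of rows, each an object with "slide": the shift along the world's x, y, z in mm, a list of three; "dr": the turn, a rotation vector about the world's x, y, z in degrees, a list of three. In form: [{"slide": [tx, ty, tz], "dr": [ax, ay, az]}, ...]. A call has exactly 8 rows; each row is the pose to reach, as a shift and turn from the pose commanded when the call began; what a row does not reach only later rows make up. A row lasts 1/10 s, in which the tool goes at most 50 mm and 8.59 degrees, less where a joint would pass 70% of its speed; a pose out of reach is approached as far as the arm can. A call with a gripper value outside its range is refused whole. OPENING is the finger opening in mm, from 0 to 87.8, set as the call begins (- or left out, the last holds). The fingers move at their own pace and stop on an object; FORCE is the grip in N (left out, the last holds). Time passes only in rows, so rows that repeat a pose let the fingers close, or fill a call up. It gives the time, the measured TCP pose, the force, the opening and the grip force at its end, in the units of the state.
- monitor.sense(): the state, without advancing time (a new reading comes with each control period).
- imaging.read_camera(name): name is "scene" or "top" or "wrist"; returns a dict with "img" (480x640x3 uint8, red, green, blue), "range_z" (480x640 float32, mm along the optical axis (not along the pixel's ray), 0 where there is no reading), "vfov" (degrees; the focal length in pixels is half the picture's height over the tangent of half this angle, whatever the lens; pixels are square), "cx", "cy" (the principal point, pixels), "k1" (the pictures are not rectified: a ray, as slopes to the right and down, at radius r is drawn at 1 + k1 r^2 times it, then the intrinsics apply), "rvec" (rotation vector, rad) and "tvec" (3), from world to camera coordinates, as OpenCV has them. Camera axes: x right, y down, z forward; pixel columns grow to the right and rows downward; lengths in mm; the calibration is good to about 2 mm. A picture is of the moment at which its call begins.
- ticket.hand_in(): hands the job in; it is judged then, once.
The state is a dict: "time_s": time; "q": joint angles; "dq": joint speeds; "effort": joint torques, N m; "tool_pos": TCP position; "tcp_rot": TCP orientation; "force": force on the tool from outside, world axes, zero at the start; "torque": the same for the moment, N m; "gripper_width": finger opening in mm; "gripper_force": force on a finger pad.
Only numpy, scipy, OpenCV 4.12 (cv2) and the standard library are available. Lean on these libraries where they do the work, as an engineer would, in place of code of your own. Each camera call takes 0.05 s, during which the arm holds its last target. There are 200 camera calls.

TASK

One piece of drill core has been left out of the row on the core board. Without grasping or lifting any core, push its top sideways with the fingertips so that it rolls (not slides) across the board and settles in the groove on the marked line, in the gap between the other two pieces. Then push the row along the groove from its free end until the first piece is against the wooden stop and all three touch end to end, ready to be measured; leave the brush and everything else lying where they are.

Things in the scene. Friction and masses are not known exactly. Their poses are not given: they have to be found in the camera images.
- core_board: flat wooden core board, fixed, 214 mm (x, away from the robot at yaw 0) by 430 mm (y, along the groove towards the stop at its left end), its top 20 mm above the bench, with battens 9 mm wide and 7 mm high along both long edges. Origin at the centre of its underside; the groove lies at x = 0. A flat steel rule is let in flush beside the groove.
- line_mid (a point): mid-length of the marked line, 20 mm above the bench (level with the board's top). The line is a thin dark stripe on the floor of a straight groove 22 mm wide and 8 mm deep along the whole board, parallel to the board's y. A core rolled onto it drops 2.7 mm and rests on both edges, its centre 21.3 mm above the board's top (24 mm when on the flat).
- stop_face (a point): point on the face of the wooden stop block (52 mm wide, 34 mm high) that stands across the groove at its +y end, 165 mm from line_mid, on the axis of a seated core, 41.3 mm above the bench. The first core is to end against this face.
- core_first: the first core of the row, nearest the stop, seated in the groove some 5 to 35 mm from the stop: plain grey banded stone drill core, a cylinder 48 mm in diameter, 85 mm long; origin at its centre, y along its axis towards the stop (x and z turn as it rolls).
- core_stray: the stray core, on the flat of the board about 60 mm from the groove, on the robot's side or the far side, nearly parallel to it and opposite the gap, which is 26 to 36 mm longer than this piece: plain grey banded stone drill core, a cylinder 48 mm in diameter, 95 mm long; origin at its centre, y along its axis towards the stop (x and z turn as it rolls). About 0.3 kg; stops when let go; rolls half as far as a fingertip stroked over its top.
- core_last: the last core of the row, at the free (-y, right) end, seated in the groove, with nothing beyond it: plain grey banded stone drill core, a cylinder 48 mm in diameter, 75 mm long; origin at its centre, y along its axis towards the stop (x and z turn as it rolls). Pushing the closed row along the groove takes 5 to 12 N when done slowly, more if the finger bears down.
- dust_brush: flat dusting brush, 36 x 175 x 11 mm, lying on the board along the groove, on the other side of it from the stray core. Origin at the centre of its underside. Not to be moved.
- folding_lens: folding brass-coloured hand lens, 27 x 70 x 10 mm, on the bench right of the board. Not to be moved.
- streak_plate: pale streak plate (tile), 48 x 64 x 8 mm, on the bench right of the board. Not to be moved.
- limestone_fossil: rock specimen, 85 x 105 x 67 mm, right of the board. Not to be moved.
- breccia_grey: rock specimen, 74 x 92 x 60 mm, right of the board. Not to be moved.
- hematite_lump: dark rock specimen, 59 x 75 x 48 mm, left of the board. Not to be moved.
- sandstone_tan: rock specimen, 80 x 102 x 67 mm, behind the board. Not to be moved.
Things that resemble listed ones, but are neither listed nor needed, are in the scene too. Leave any red look-alike of the core_last alone.

How it is judged (in metres and radians):
On the way, in this order (a step that is already met when the one before it is completed fails the run):
1. the stray core is rolling: it has turned by about a quarter turn (86 degrees) about its axis (angle between core_stray's own z axis and vertical above 1.5 rad).
2. the stray core lies at rest in the groove between the two others (x of core_stray in the frame of core_board between -0.004 and 0.004 m and z of core_stray in the frame of core_board below 0.0428 m and angle between the y axis of core_stray and the y axis of core_board, either way round below 0.06 rad and linear speed of core_stray below 0.02 m/s and y of core_stray in the frame of core_first below -0.088 m and y of core_stray in the frame of core_last above 0.083 m), for 0.2 s.
At the end, for the whole second after the job is handed in: All three cores lie at rest in the groove (axis within 4 mm of the marked line and 0.06 rad of its direction, sunk into the groove), in their order, the first within 4.5 mm of the stop and each of the others within 3.5 mm of its neighbour (x of core_first in the frame of core_board between -0.004 and 0.004 m and z of each of core_first, core_stray, core_last in the frame of core_board below 0.0428 m and angle between the y axis of each of core_first, core_stray, core_last and the y axis of core_board, either way round below 0.06 rad and x of core_stray in the frame of core_board between -0.004 and 0.004 m and x of core_last in the frame of core_board between -0.004 and 0.004 m and y of core_first in the frame of core_board between 0.118 and 0.125 m and y of core_stray in the frame of core_board between 0.025 and 0.036 m and y of core_last in the frame of core_board between -0.063 and -0.048 m and y of core_stray in the frame of core_first above -0.0935 m and y of core_last in the frame of core_stray above -0.0885 m and linear speed of each of core_first, core_stray, core_last below 0.01 m/s); the robot touches nothing.
It fails at once if a core was lifted more than 12 mm off the board (z of any of core_first, core_stray, core_last in the frame of core_board above 0.056 m).
It fails at once if a core was tipped up on end by more than 15 degrees (angle between any of core_first, core_stray, core_last's own y axis and vertical below 1.31 rad or angle between any of core_first, core_stray, core_last's own y axis and vertical above 1.83 rad).
It fails at once if a core was rolled or pushed off the board (z of any of core_first, core_stray, core_last in the frame of core_board below 0.035 m).
It fails at once if one of the seated cores was knocked out of the groove (x of any of core_first, core_last in the frame of core_board above 0.012 m or x of any of core_first, core_last in the frame of core_board below -0.012 m).
It fails at once if the brush or another bystander was moved by more than 20 mm (distance of any of dust_brush, folding_lens, streak_plate, limestone_fossil, breccia_grey, hematite_lump, sandstone_tan from where it was at the start of the episode above 0.02 m).
It also fails if it takes over 64 s, if anything falls off the work surface, if the arm or the gripper's body presses on something with over 40 N, if the wrist force passes 120 N, or if a joint passes its speed limit or range.

## Working session

There is one attempt and no reset: what is moved stays moved. The work goes in short steps, Python scripts to look and compute and a shell command to move; the robot and the scene stay as the last step left them, time stands still between calls to the robot, and variables do not carry over. Pictures are saved under pics/ and viewed, at most 10 in all, crops included, and the job is handed in when it is done.

```bash
mkdir -p pics; cat > h.py <<'E'
import numpy as np, cv2
from station import monitor, imaging, ticket
def cam(n,save=None):
    d=imaging.read_camera(n)
    np.savez(f'{n}.npz',**d)
    if save: cv2.imwrite(f'pics/{save}.png',d['img'][:,:,::-1])
    return d
def load(n): return dict(np.load(f'{n}.npz'))
def rays(d,uv):
    f=240/np.tan(np.radians(float(d['vfov']))/2)
    K=np.array([[f,0,float(d['cx'])],[0,f,float(d['cy'])],[0,0,1]])
    p=cv2.undistortPoints(np.float64(uv).reshape(-1,1,2),K,np.array([float(d['k1']),0,0,0.])).reshape(-1,2)
    R=cv2.Rodrigues(np.float64(d['rvec']))[0]; t=np.float64(d['tvec']).ravel()
    return np.c_[p,np.ones(len(p))],R,t
def on_z(d,uv,z):
    r,R,t=rays(d,uv); w=r@R; c=-R.T@t
    return c+w*((z-c[2])/w[:,2])[:,None]
def cloud(d):
    v,u=np.mgrid[0:480,0:640]; r,R,t=rays(d,np.c_[u.ravel(),v.ravel()])
    return ((r*d['range_z'].reshape(-1,1)-t)@R).reshape(480,640,3)
E
python3 - <<'E'
from h import *
for n in('top','scene'):
    d=cam(n,n+'0'); print(n,d['vfov'],d['cx'],d['cy'],d['k1'],-cv2.Rodrigues(d['rvec'])[0].T@np.ravel(d['tvec']))
s=monitor.sense(); print(s['tool_pos'],s['tcp_rot'],s['force'],s['gripper_width'],s['time_s'])
E
```

```text
top 43.334315521286044 313.7131988289887 238.0456940455419 -0.15668766324478325 [ 199.06790323  151.57740076 1627.71846986]
scene 53.05550454543747 320.7970368811083 233.62155995865126 -0.07187882227073926 [    9.93955801 -1045.02886465   961.24395129]
[274.9620718  560.71516365 188.91377717] [-7.09689639e-01 -3.06019346e+00  2.24080877e-03] [-0.29678592  0.16231684  0.05228365] 87.84294772623997 0.1
```

View pics/top0.png

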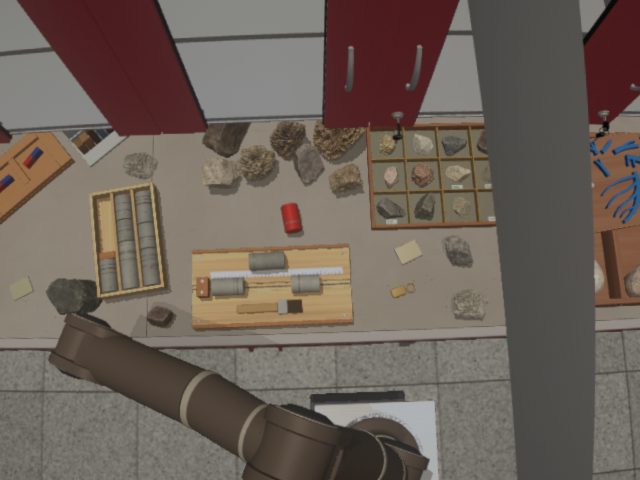

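View pics/scene0.png

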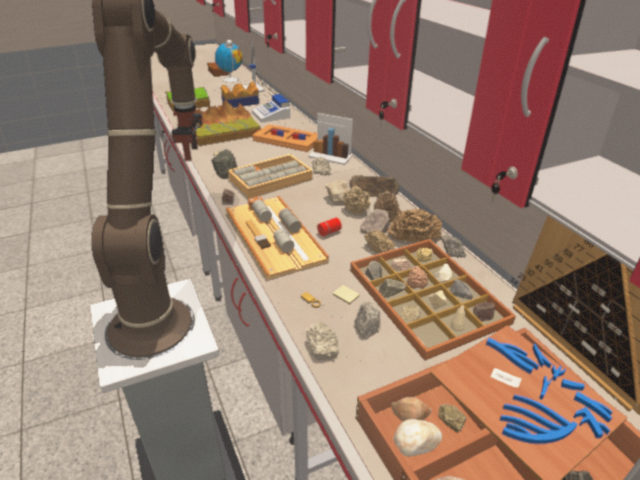

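The top view shows the board at about (272,287) with the stop at (203,287). The first core is at (227,287), the last at (306,283) and the stray on the far side at (267,261). The brush lies on the robot's side at (270,307), and the red decoy off the board at (291,217). I'll measure with depth next.

```bash
python3 - <<'E'
from h import *
d=load('top'); P=cloud(d); X,Y,Z=P[...,0],P[...,1],P[...,2]
roi=np.zeros((480,640),bool); roi[235:335,180:360]=1
m=roi&(Z>14)&(Z<29); print('board z med',np.median(Z[m]))
m8=m.astype(np.uint8)
allm=(roi&(Z>14)&(Z<110)).astype(np.uint8)
n,l,s,c=cv2.connectedComponentsWithStats(allm); k=1+np.argmax(s[1:,4])
r=cv2.minAreaRect(np.float32(P[l==k][:,:2])); print('board rect',r)
# cores
hi=(roi&(Z>48)&(Z<85)).astype(np.uint8)
n,l,s,c=cv2.connectedComponentsWithStats(hi)
for i in range(1,n):
    if s[i,4]>25:
        Q=P[l==i]; rr=cv2.minAreaRect(np.float32(Q[:,:2])); 
        a=np.linalg.svd(Q[:,:2]-Q[:,:2].mean(0))[2][0] if len(Q)<5000 else 0
        print(s[i],np.round(c[i]),'rect',np.round(rr[0],1),np.round(rr[1],1),rr[2],'zmax',np.percentile(Q[:,2],[50,95]),'ang',np.degrees(np.arctan2(-a[0],a[1])),d['img'][l==i].mean(0).round())
# tall stuff nearby
E
python3 - <<'E'
from h import *
d=load('top'); im=d['img'][230:340,180:365]
cv2.imwrite('pics/crop.png',cv2.resize(im,None,fx=4,fy=4,interpolation=cv2.INTER_CUBIC)[:,:,::-1])
E
```

```text
board z med 20.55621815346109
board rect ((466.65423583984375, 267.0416259765625), (216.43685913085938, 430.75018310546875), 0.48148906230926514)
[248 252  37  18 593] [266. 260.] rect [529.6 275.6] [46.8 95.7] 1.1436898708343506 zmax [63.83962326 71.4177963 ] ang 0.14502074059200162 [113. 108.  96.]
[291 275  29  17 443] [305. 283.] rect [466.6 173.5] [73.9 43.5] 88.34536743164062 zmax [60.90643912 68.73975731] ang -179.9212794069834 [130. 125. 113.]
[196 277  13  20 230] [202. 286.] rect [465.  447.1] [52.  33.9] 1.081171989440918 zmax [53.8080623  58.85385485] ang 87.91307842061178 [142. 104.  73.]
[211 277  33  18 529] [227. 285.] rect [465.6 379.9] [84.3 46. ] 89.72816467285156 zmax [61.13118059 69.1494531 ] ang 1.1337474902055822 [125. 121. 110.]
```

View pics/crop.png

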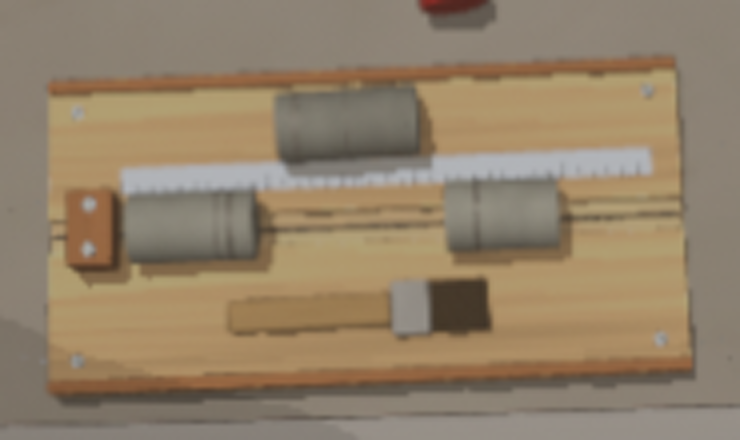

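The crop confirms the layout: the stray spans crop x of about 275–418, opposite the gap between cores at 258 and 447. I'll refine the axes with a few line and cylinder fits.

```bash
cat >> h.py <<'E'
from scipy.optimize import least_squares
def cyl(P,box,zc):
    """box x0,x1,y0,y1; fit axis x=a-b*(y-ym), height z -> a,yaw,z,ends"""
    X,Y,Z=P[...,0],P[...,1],P[...,2]
    m=(X>box[0])&(X<box[1])&(Y>box[2])&(Y<box[3])&(Z>zc)&(Z<85); Q=P[m]
    lo,hi=np.percentile(Q[:,1],[.5,99.5]); ym=(lo+hi)/2
    f=lambda p:(np.hypot(Q[:,0]-p[0]+p[1]*(Q[:,1]-ym),Q[:,2]-p[2])-24)
    s=least_squares(f,[Q[:,0].mean(),0,42],loss='soft_l1')
    return dict(x=round(s.x[0],1),y=round(ym,1),yaw=round(np.degrees(s.x[1]),2),z=round(s.x[2],1),ends=(round(lo,1),round(hi,1)),rms=round(np.std(s.fun),2))
E
python3 - <<'E'
from h import *
for n in('top','scene'):
    d=load(n);P=cloud(d);X,Y,Z=P[...,0],P[...,1],P[...,2]
    print(n,'stray',cyl(P,(498,565,215,335),45));print('first',cyl(P,(435,497,330,427),45));print('last',cyl(P,(435,497,120,225),45))
    # far and near batten outer edges
    for a,b in((555,590),(345,375)):
        m=(X>a)&(X<b)&(Y>70)&(Y<470)&(Z>22)&(Z<32); Q=P[m]; 
        if len(Q)>20: p=np.polyfit(Q[:,1]-267,Q[:,0],1);print('batten',len(Q),p[1],np.degrees(-np.arctan(p[0])),np.percentile(Q[:,1],[1,99]))
    m=(X>435)&(X<495)&(Y>424)&(Y<470)&(Z>50)&(Z<58);Q=P[m];
    if len(Q):print('stop',np.percentile(Q[:,1],[1,99]),Q[:,0].mean())
    if n=='top':
        m=(X>395)&(X<450)&(Y>150)&(Y<380)&(Z>24);Q=P[m];print('brush',Q.min(0),Q.max(0))
E
```

```text
top stray {'x': np.float64(531.3), 'y': np.float64(275.5), 'yaw': np.float64(1.43), 'z': np.float64(43.4), 'ends': (np.float64(227.9), np.float64(323.1)), 'rms': np.float64(3.2)}
first {'x': np.float64(466.5), 'y': np.float64(379.7), 'yaw': np.float64(0.56), 'z': np.float64(41.2), 'ends': (np.float64(338.0), np.float64(421.3)), 'rms': np.float64(3.32)}
last {'x': np.float64(467.6), 'y': np.float64(173.7), 'yaw': np.float64(0.24), 'z': np.float64(40.4), 'ends': (np.float64(136.7), np.float64(210.7)), 'rms': np.float64(3.25)}
batten 503 566.2730213064007 0.23612236199872527 [ 73.18422436 464.22919887]
batten 540 365.72953011360187 0.5229300417138638 [ 76.11098163 464.99313104]
stop [430.5103373  463.25107144] 464.0384656187622
brush [395.08894694 150.25803657  24.00724304] [449.99121594 378.96414419  64.77237264]
scene stray {'x': np.float64(531.9), 'y': np.float64(273.8), 'yaw': np.float64(1.45), 'z': np.float64(46.6), 'ends': (np.float64(223.4), np.float64(324.2)), 'rms': np.float64(4.98)}
first {'x': np.float64(465.3), 'y': np.float64(379.4), 'yaw': np.float64(-0.26), 'z': np.float64(43.7), 'ends': (np.float64(333.4), np.float64(425.4)), 'rms': np.float64(4.6)}
last {'x': np.float64(467.3), 'y': np.float64(172.4), 'yaw': np.float64(-0.95), 'z': np.float64(42.8), 'ends': (np.float64(133.0), np.float64(211.8)), 'rms': np.float64(4.39)}
batten 226 565.0178514210124 0.16843736414579497 [ 73.17700666 464.56148449]
batten 243 365.58468237849667 -0.14545742844019408 [ 76.73810908 464.09722301]
stop [428.09907032 467.03954968] 458.2696396354227
```

```bash
python3 -m jog '[{"slide":[30,-30,0],"dr":[0,0,3]},{"slide":[65,-70,0],"dr":[0,0,7]},{"slide":[100,-108,0],"dr":[0,0,11]},{"slide":[135,-146,0],"dr":[0,0,15]},{"slide":[170,-184,0],"dr":[0,0,19]},{"slide":[205,-222,-20],"dr":[0,0,23]},{"slide":[240,-260,-50],"dr":[0,0,27]},{"slide":[266,-286,-80],"dr":[0,0,27]}]' 40
python3 -m jog '[{"slide":[0,0,0],"dr":[0,0,0]},{"slide":[0,0,0],"dr":[0,0,0]},{"slide":[0,0,0],"dr":[0,0,0]},{"slide":[0,0,0],"dr":[0,0,0]},{"slide":[0,0,0],"dr":[0,0,0]},{"slide":[0,0,0],"dr":[0,0,0]},{"slide":[0,0,0],"dr":[0,0,0]},{"slide":[0,0,0],"dr":[0,0,0]}]'
```

```text
time_s: 0.9
tool_pos: [531.8, 284.9, 121.2]
tcp_rot: [-0.026, 3.14, 0.001]
force: [1.1, 0.7, -0.4]
gripper_width: 40.2
gripper_force: 0.0
time_s: 1.7
tool_pos: [529.9, 286.9, 121.3]
tcp_rot: [-0.025, 3.141, 0.0]
force: [0.2, -0.8, 0.7]
gripper_width: 40.1
gripper_force: 0.0
```

```bash
python3 -m jog '[{"slide":[6,-6,-15],"dr":[0,0,0.5]},{"slide":[11,-12,-30],"dr":[0,0,0.5]},{"slide":[11,-12,-40],"dr":[0,0,0.5]},{"slide":[11,-12,-49],"dr":[0,0,0.5]},{"slide":[11,-12,-49],"dr":[0,0,0.5]},{"slide":[11,-12,-49],"dr":[0,0,0.5]},{"slide":[11,-12,-49],"dr":[0,0,0.5]},{"slide":[11,-12,-49],"dr":[0,0,0.5]}]'
python3 -m jog '[{"slide":[0,0,-0.5],"dr":[0,0,0]},{"slide":[0,0,-1],"dr":[0,0,0]},{"slide":[0,0,-1.5],"dr":[0,0,0]},{"slide":[0,0,-2],"dr":[0,0,0]},{"slide":[0,0,-2.5],"dr":[0,0,0]},{"slide":[0,0,-3],"dr":[0,0,0]},{"slide":[0,0,-3],"dr":[0,0,0]},{"slide":[0,0,-3],"dr":[0,0,0]}]'
```

```text
time_s: 2.5
tool_pos: [541.2, 275.1, 72.8]
tcp_rot: [-0.038, 3.14, 0.001]
force: [-0.2, 1.0, 0.1]
gripper_width: 39.9
gripper_force: 0.0
time_s: 3.3
tool_pos: [541.0, 274.7, 69.1]
tcp_rot: [-0.038, 3.141, 0.0]
force: [0.0, 1.1, -0.2]
gripper_width: 39.8
gripper_force: 0.0
```

```bash
python3 -m jog '[{"slide":[-1,0,0],"dr":[0,0,0]},{"slide":[-2,0,0],"dr":[0,0,0]},{"slide":[-3,0,0],"dr":[0,0,0]},{"slide":[-3,0,-0.5],"dr":[0,0,0]},{"slide":[-3,0,-1],"dr":[0,0,0]},{"slide":[-3,0,-1.5],"dr":[0,0,0]},{"slide":[-3,0,-2],"dr":[0,0,0]},{"slide":[-3,0,-2],"dr":[0,0,0]}]'
```

```text
time_s: 4.1
tool_pos: [537.9, 274.7, 67.0]
tcp_rot: [0.038, -3.141, 0.0]
force: [0.1, 0.2, -0.0]
gripper_width: 40.3
gripper_force: 0.0
```

```bash
python3 -m jog '[{"slide":[0,0,-0.3],"dr":[0,0,0]},{"slide":[0,0,-0.6],"dr":[0,0,0]},{"slide":[0,0,-0.9],"dr":[0,0,0]},{"slide":[0,0,-1.2],"dr":[0,0,0]},{"slide":[0,0,-1.5],"dr":[0,0,0]},{"slide":[0,0,-1.5],"dr":[0,0,0]},{"slide":[0,0,-1.5],"dr":[0,0,0]},{"slide":[0,0,-1.5],"dr":[0,0,0]}]'
```

```text
time_s: 4.9
tool_pos: [537.9, 274.7, 65.7]
tcp_rot: [0.038, -3.141, -0.0]
force: [0.8, -0.3, 0.2]
gripper_width: 40.0
gripper_force: 0.0
```

```bash
python3 - <<'E'
from h import *
d=cam('wrist','w1'); print(monitor.sense()['force'],monitor.sense()['tool_pos'])
E
```

```text
[-0.06629201  1.14793551  0.17777608] [537.96697401 274.73459256  65.69673178]
```

View pics/w1.png

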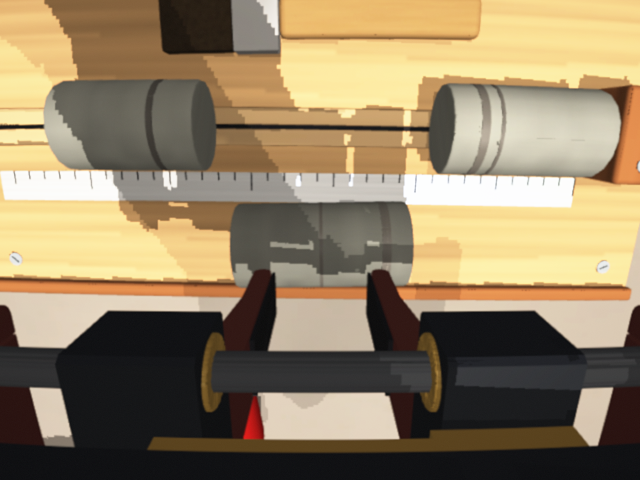

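The wrist view shows the stray at about (322,243), with both fingertips (265,275) and (378,275) just past its crest on the +x side. There is no contact yet, so I'll creep in -x.

```bash
python3 -m jog '[{"slide":[-1,0,0],"dr":[0,0,0]},{"slide":[-2,0,0],"dr":[0,0,0]},{"slide":[-3,0,0],"dr":[0,0,0]},{"slide":[-4,0,0],"dr":[0,0,0]},{"slide":[-5,0,0],"dr":[0,0,0]},{"slide":[-6,0,0],"dr":[0,0,0]},{"slide":[-6,0,0],"dr":[0,0,0]},{"slide":[-6,0,0],"dr":[0,0,0]}]'
```

```text
time_s: 5.75
tool_pos: [531.9, 274.7, 65.7]
tcp_rot: [-0.038, 3.141, 0.0]
force: [-0.3, -0.5, -0.2]
gripper_width: 40.0
gripper_force: 0.0
```

```bash
python3 -m jog '[{"slide":[0,0,-0.3],"dr":[0,0,0]},{"slide":[0,0,-0.6],"dr":[0,0,0]},{"slide":[0,0,-0.9],"dr":[0,0,0]},{"slide":[0,0,-1.2],"dr":[0,0,0]},{"slide":[0,0,-1.2],"dr":[0,0,0]},{"slide":[0,0,-1.2],"dr":[0,0,0]},{"slide":[0,0,-1.2],"dr":[0,0,0]},{"slide":[0,0,-1.2],"dr":[0,0,0]}]'
python3 - <<'E'
from h import *
for n in('scene','wrist'):
    d=cam(n);P=cloud(d);print(n,cyl(P,(490,545,215,335),40))
    # crest
    X,Y,Z=P[...,0],P[...,1],P[...,2]
    m=(X>500)&(X<550)&(Y>230)&(Y<248)&(Z>40)&(Z<80)
    print(np.percentile(Z[m],[50,90,97]) if m.any() else 0)
E
```

```text
time_s: 6.55
tool_pos: [531.9, 274.7, 64.5]
tcp_rot: [-0.038, 3.141, 0.0]
force: [-0.5, -0.3, -0.1]
gripper_width: 40.0
gripper_force: 0.0
scene {'x': np.float64(532.4), 'y': np.float64(274.4), 'yaw': np.float64(3.1), 'z': np.float64(46.5), 'ends': (np.float64(223.1), np.float64(325.8)), 'rms': np.float64(5.45)}
[62.12536547 70.18038042 71.07980428]
wrist {'x': np.float64(533.2), 'y': np.float64(275.8), 'yaw': np.float64(2.23), 'z': np.float64(44.9), 'ends': (np.float64(229.2), np.float64(322.5)), 'rms': np.float64(0.58)}
[65.58545776 68.78492922 69.34559624]
```

The wrist depth puts the core's crest near z = 69. The open fingertips probably sit behind the shut-finger TCP, so I'll keep lowering gently.

```bash
python3 -m jog '[{"slide":[0,0,-0.4],"dr":[0,0,0]},{"slide":[0,0,-0.8],"dr":[0,0,0]},{"slide":[0,0,-1.2],"dr":[0,0,0]},{"slide":[0,0,-1.6],"dr":[0,0,0]},{"slide":[0,0,-2],"dr":[0,0,0]},{"slide":[0,0,-2],"dr":[0,0,0]},{"slide":[0,0,-2],"dr":[0,0,0]},{"slide":[0,0,-2],"dr":[0,0,0]}]'
python3 - <<'E'
from h import *
d=load('wrist');P=cloud(d)
for r in (255,262,268,272,276,280,285):
    print(r,[tuple(P[r,c].round(0)) for c in (262,266,270,374,378,382)])
E
```

```text
time_s: 7.45
tool_pos: [531.9, 274.7, 62.5]
tcp_rot: [-0.038, 3.141, 0.0]
force: [-0.4, 0.7, 0.0]
gripper_width: 39.9
gripper_force: 0.0
255 [(np.float64(527.0), np.float64(246.0), np.float64(67.0)), (np.float64(526.0), np.float64(248.0), np.float64(68.0)), (np.float64(526.0), np.float64(250.0), np.float64(70.0)), (np.float64(525.0), np.float64(303.0), np.float64(68.0)), (np.float64(525.0), np.float64(305.0), np.float64(68.0)), (np.float64(525.0), np.float64(307.0), np.float64(68.0))]
262 [(np.float64(530.0), np.float64(246.0), np.float64(68.0)), (np.float64(530.0), np.float64(248.0), np.float64(69.0)), (np.float64(530.0), np.float64(250.0), np.float64(68.0)), (np.float64(529.0), np.float64(303.0), np.float64(68.0)), (np.float64(528.0), np.float64(305.0), np.float64(69.0)), (np.float64(529.0), np.float64(307.0), np.float64(68.0))]
268 [(np.float64(534.0), np.float64(245.0), np.float64(67.0)), (np.float64(533.0), np.float64(248.0), np.float64(69.0)), (np.float64(533.0), np.float64(250.0), np.float64(69.0)), (np.float64(532.0), np.float64(303.0), np.float64(68.0)), (np.float64(532.0), 
[... 831 characters left out ...]
522.0), np.float64(252.0), np.float64(111.0)), (np.float64(522.0), np.float64(254.0), np.float64(111.0)), (np.float64(524.0), np.float64(255.0), np.float64(107.0)), (np.float64(521.0), np.float64(297.0), np.float64(111.0)), (np.float64(521.0), np.float64(299.0), np.float64(111.0)), (np.float64(521.0), np.float64(300.0), np.float64(111.0))]
285 [(np.float64(522.0), np.float64(253.0), np.float64(117.0)), (np.float64(523.0), np.float64(254.0), np.float64(116.0)), (np.float64(524.0), np.float64(255.0), np.float64(113.0)), (np.float64(523.0), np.float64(297.0), np.float64(112.0)), (np.float64(521.0), np.float64(298.0), np.float64(116.0)), (np.float64(521.0), np.float64(300.0), np.float64(117.0))]
```

```bash
python3 - <<'E'
from h import *
a=cam('scene')['img'][150:290,190:350]; b=cam('wrist')['img'][150:430,150:500]
cv2.imwrite('pics/c2.png',np.hstack([cv2.resize(a,(457,400),interpolation=cv2.INTER_CUBIC),cv2.resize(b,(343,400))[:,:,:]])[:,:,::-1])
E
```

```text
(no output)
```

View pics/c2.png

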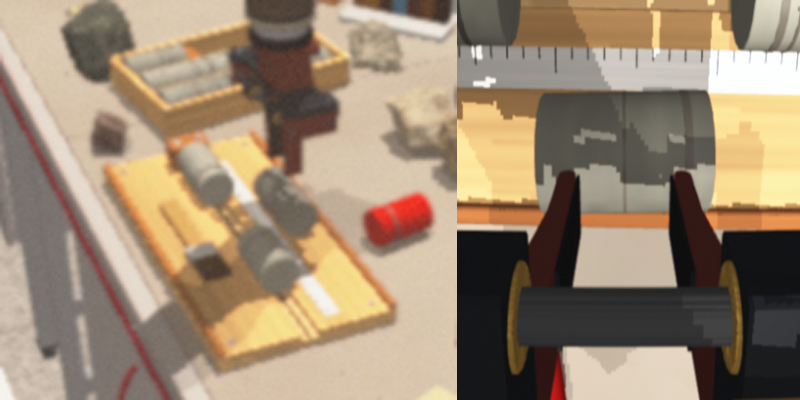

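The scene crop shows the fingertips (290,172) hanging visibly above the core (287,200), so they're well short of contact. I'll measure the tip-to-crest gap in the current wrist cloud.

```bash
python3 - <<'E'
from h import *
d=load('wrist');P=cloud(d);X,Y,Z=P[...,0],P[...,1],P[...,2]
for y0,y1 in((235,262),(290,312)):
    m=(Y>y0)&(Y<y1)&(Z>76)&(Z<140)&(X<530)&(X>505)
    Q=P[m]; print(m.sum(),np.percentile(Q[:,2],[0,1,5,20]),np.percentile(Q[:,0],[1,50]),np.percentile(Q[:,1],[1,99]))
d=load('scene');P=cloud(d);X,Y,Z=P[...,0],P[...,1],P[...,2]
m=(Y>230)&(Y<320)&(X>490)&(X<580)&(Z>76)&(Z<140);Q=P[m];print('scene',m.sum(),np.percentile(Q,[1,5,25,50,95],axis=0))
E
```

```text
1394 [ 95.91134771  97.56990114 100.37289965 109.55315993] [521.97613531 522.7031642 ] [245.77943589 256.1107039 ]
1466 [ 96.21305951  97.48040171 100.28968547 109.16606472] [520.71052267 521.48635157] [295.58182215 305.65923113]
scene 124 [[519.03358306 243.0034222   99.52682499]
 [519.74690503 243.92623827 102.27632625]
 [524.37169298 247.58965752 108.07111768]
 [529.53742909 251.51175896 118.27888435]
 [543.38032885 301.72861099 136.45716725]]
```

```bash
python3 -m jog '[{"slide":[7,0,0],"dr":[0,0,0.5]},{"slide":[7,0,-6],"dr":[0,0,0.5]},{"slide":[7,0,-12],"dr":[0,0,0.5]},{"slide":[7,0,-18],"dr":[0,0,0.5]},{"slide":[7,0,-22],"dr":[0,0,0.5]},{"slide":[7,0,-24],"dr":[0,0,0.5]},{"slide":[7,0,-25],"dr":[0,0,0.5]},{"slide":[7,0,-25],"dr":[0,0,0.5]}]'
python3 -m jog '[{"slide":[0,0,-0.3],"dr":[0,0,0]},{"slide":[0,0,-0.6],"dr":[0,0,0]},{"slide":[0,0,-0.9],"dr":[0,0,0]},{"slide":[0,0,-1.2],"dr":[0,0,0]},{"slide":[0,0,-1.5],"dr":[0,0,0]},{"slide":[0,0,-1.5],"dr":[0,0,0]},{"slide":[0,0,-1.5],"dr":[0,0,0]},{"slide":[0,0,-1.5],"dr":[0,0,0]}]'
```

```text
time_s: 8.35
tool_pos: [538.9, 274.7, 37.4]
tcp_rot: [0.052, -3.141, -0.0]
force: [-0.2, -0.0, -1.1]
gripper_width: 40.1
gripper_force: 0.0
time_s: 9.15
tool_pos: [539.0, 274.7, 36.0]
tcp_rot: [-0.052, 3.141, 0.0]
force: [0.0, 0.4, 0.5]
gripper_width: 39.7
gripper_force: 0.0
```

```bash
python3 -m jog '[{"slide":[0,0,-0.3],"dr":[0,0,0]},{"slide":[0,0,-0.6],"dr":[0,0,0]},{"slide":[0,0,-0.9],"dr":[0,0,0]},{"slide":[0,0,-1.2],"dr":[0,0,0]},{"slide":[0,0,-1.5],"dr":[0,0,0]},{"slide":[0,0,-1.5],"dr":[0,0,0]},{"slide":[0,0,-1.5],"dr":[0,0,0]},{"slide":[0,0,-1.5],"dr":[0,0,0]}]'
python3 - <<'E'
from h import *
d=cam('wrist');P=cloud(d);X,Y,Z=P[...,0],P[...,1],P[...,2]
for y0,y1 in((235,262),(290,312)):
    m=(Y>y0)&(Y<y1)&(Z>60)&(Z<110)&(X<534)&(X>525)
    # columns just at finger front
    Q=P[m]; print(m.sum(),np.percentile(Q[:,2],[0,1,5,20]),np.percentile(Q[:,0],[1,50]))
print(cyl(P,(490,565,215,335),48),monitor.sense()['force'])
E
```

```text
time_s: 9.95
tool_pos: [539.7, 274.7, 35.2]
tcp_rot: [-0.051, 3.14, 0.001]
force: [-0.5, -1.6, 5.2]
gripper_width: 40.1
gripper_force: 3.0
2265 [65.14574214 66.23897559 66.92763301 67.95908193] [525.16727829 530.38278046]
1969 [66.10190231 67.17914278 67.78397239 68.58203037] [525.13371784 528.87848833]
{'x': np.float64(533.5), 'y': np.float64(275.9), 'yaw': np.float64(2.23), 'z': np.float64(45.0), 'ends': (np.float64(229.2), np.float64(322.5)), 'rms': np.float64(2.42)} [-0.5317466  -2.03887189  5.86780312]
```

Contact is at 5.5 N. First stroke follows.

```bash
python3 -m jog '[{"slide":[-3,0,0],"dr":[0,0,0]},{"slide":[-8,0,0],"dr":[0,0,0]},{"slide":[-13,0,0],"dr":[0,0,0]},{"slide":[-18,-0.5,0],"dr":[0,0,0]},{"slide":[-23,-0.5,0],"dr":[0,0,0]},{"slide":[-28,-1,0],"dr":[0,0,0]},{"slide":[-31,-1,0],"dr":[0,0,0]},{"slide":[-32,-1,0],"dr":[0,0,0]}]'
python3 - <<'E'
from h import *
d=cam('wrist');P=cloud(d)
print(cyl(P,(480,565,215,335),55),monitor.sense()['force'],monitor.sense()['tool_pos'])
E
```

```text
time_s: 10.8
tool_pos: [507.4, 273.6, 35.2]
tcp_rot: [-0.052, 3.14, 0.001]
force: [0.4, -0.6, 6.1]
gripper_width: 40.0
gripper_force: 2.8
{'x': np.float64(517.1), 'y': np.float64(275.1), 'yaw': np.float64(2.23), 'z': np.float64(45.0), 'ends': (np.float64(228.5), np.float64(321.7)), 'rms': np.float64(3.72)} [ 0.20456874 -0.82616708  6.15720884] [507.33332271 273.61046748  35.13628359]
```

```bash
python3 -m jog '[{"slide":[0,0,4],"dr":[0,0,0]},{"slide":[0,0,8],"dr":[0,0,0]},{"slide":[10,0,8],"dr":[0,0,-0.3]},{"slide":[18,1,8],"dr":[0,0,-0.3]},{"slide":[18,1,5],"dr":[0,0,-0.3]},{"slide":[18,1,2],"dr":[0,0,-0.3]},{"slide":[18,1,0.5],"dr":[0,0,-0.3]},{"slide":[18,1,0],"dr":[0,0,-0.3]}]'
python3 -m jog '[{"slide":[-3,0,0],"dr":[0,0,0]},{"slide":[-8,0,0],"dr":[0,0,0]},{"slide":[-13,0,0],"dr":[0,0,0]},{"slide":[-18,-0.5,0],"dr":[0,0,0]},{"slide":[-23,-0.5,0],"dr":[0,0,0]},{"slide":[-28,-1,0],"dr":[0,0,0]},{"slide":[-32,-1,0],"dr":[0,0,0]},{"slide":[-34,-1,0],"dr":[0,0,0]}]'
python3 - <<'E'
from h import *
d=cam('wrist');P=cloud(d)
print(cyl(P,(465,565,215,335),55),monitor.sense()['force'],monitor.sense()['tool_pos'])
E
```

```text
time_s: 11.65
tool_pos: [525.7, 274.6, 35.0]
tcp_rot: [-0.043, 3.14, 0.0]
force: [0.8, -1.7, 8.5]
gripper_width: 39.8
gripper_force: 4.6
time_s: 12.45
tool_pos: [491.3, 273.4, 35.1]
tcp_rot: [-0.043, 3.14, 0.0]
force: [0.3, -1.8, 7.1]
gripper_width: 40.1
gripper_force: 3.7
{'x': np.float64(500.1), 'y': np.float64(274.5), 'yaw': np.float64(2.25), 'z': np.float64(45.0), 'ends': (np.float64(227.9), np.float64(321.1)), 'rms': np.float64(3.56)} [-0.37176939 -2.1815398   8.7330014 ] [491.06933162 273.33511877  35.12145297]
```

```bash
python3 -m jog '[{"slide":[0,0,4],"dr":[0,0,0]},{"slide":[0,0,8],"dr":[0,0,0]},{"slide":[10,0,8],"dr":[0,0,0]},{"slide":[18,1,8],"dr":[0,0,0]},{"slide":[18,1,5],"dr":[0,0,0]},{"slide":[18,1,2],"dr":[0,0,0]},{"slide":[18,1,0.5],"dr":[0,0,0]},{"slide":[18,1,0],"dr":[0,0,0]}]'
python3 -m jog '[{"slide":[-3,0,0],"dr":[0,0,0]},{"slide":[-8,0,0],"dr":[0,0,-0.3]},{"slide":[-13,0,0],"dr":[0,0,-0.6]},{"slide":[-18,0,0],"dr":[0,0,-0.9]},{"slide":[-23,0,0],"dr":[0,0,-1.2]},{"slide":[-28,0,0],"dr":[0,0,-1.2]},{"slide":[-31,0,0],"dr":[0,0,-1.2]},{"slide":[-32,0,0],"dr":[0,0,-1.2]}]'
python3 - <<'E'
from h import *
d=cam('wrist');P=cloud(d)
print(cyl(P,(450,565,215,335),55),monitor.sense()['force'],monitor.sense()['tool_pos'])
print(cyl(P,(435,500,340,415),50),cyl(P,(435,500,142,205),50))
E
```

```text
time_s: 13.3
tool_pos: [509.6, 274.7, 34.9]
tcp_rot: [-0.043, 3.14, 0.0]
force: [1.2, -1.6, 8.2]
gripper_width: 39.9
gripper_force: 4.3
time_s: 14.1
tool_pos: [477.4, 273.6, 35.1]
tcp_rot: [-0.01, 3.141, -0.001]
force: [0.6, -4.3, 8.5]
gripper_width: 40.2
gripper_force: 4.3
{'x': np.float64(484.0), 'y': np.float64(273.9), 'yaw': np.float64(2.18), 'z': np.float64(45.0), 'ends': (np.float64(227.3), np.float64(320.6)), 'rms': np.float64(3.29)} [ 0.20106097 -3.8300423   9.54679325] [477.31968554 273.57243794  35.09800407]
{'x': np.float64(467.1), 'y': np.float64(377.5), 'yaw': np.float64(0.54), 'z': np.float64(42.1), 'ends': (np.float64(340.3), np.float64(414.6)), 'rms': np.float64(0.55)} {'x': np.float64(469.2), 'y': np.float64(173.5), 'yaw': np.float64(0.57), 'z': np.float64(42.1), 'ends': (np.float64(142.3), np.float64(204.7)), 'rms': np.float64(0.56)}
```

```bash
python3 -m jog '[{"slide":[0,0,4],"dr":[0,0,0]},{"slide":[0,0,8],"dr":[0,0,0]},{"slide":[10,0,8],"dr":[0,0,0]},{"slide":[15,1,8],"dr":[0,0,0.5]},{"slide":[15,1,5],"dr":[0,0,0.5]},{"slide":[15,1,2],"dr":[0,0,0.5]},{"slide":[15,1,0.5],"dr":[0,0,0.5]},{"slide":[15,1,0],"dr":[0,0,0.5]}]'
python3 -m jog '[{"slide":[-3,0,0],"dr":[0,0,0]},{"slide":[-7,0,0],"dr":[0,0,0]},{"slide":[-11,0,0],"dr":[0,0,0]},{"slide":[-15,0,0],"dr":[0,0,0]},{"slide":[-19,0,0],"dr":[0,0,0]},{"slide":[-23,0,0],"dr":[0,0,0]},{"slide":[-27,0,0],"dr":[0,0,0]},{"slide":[-28,0,0],"dr":[0,0,0]}]'
python3 - <<'E'
from h import *
d=cam('wrist');P=cloud(d)
print(cyl(P,(440,565,215,335),55),monitor.sense()['force'],monitor.sense()['tool_pos'])
E
```

```text
time_s: 14.95
tool_pos: [492.7, 275.8, 35.0]
tcp_rot: [-0.024, 3.14, 0.001]
force: [-0.6, -1.7, 9.8]
gripper_width: 40.3
gripper_force: 4.7
time_s: 15.75
tool_pos: [463.2, 275.9, 34.1]
tcp_rot: [0.025, -3.141, 0.0]
force: [0.4, -0.7, -0.6]
gripper_width: 39.9
gripper_force: 0.0
{'x': np.float64(468.1), 'y': np.float64(273.5), 'yaw': np.float64(1.12), 'z': np.float64(42.3), 'ends': (np.float64(226.9), np.float64(320.1)), 'rms': np.float64(3.88)} [-0.008933   -0.66050416  0.74807804] [463.338869   275.92013489  34.22110255]
```

The stray is seated: x 468.1 against the row's 467–469, and z 42.3. I'll lift, shut the fingers and move to the free end.

```bash
python3 -m jog '[{"slide":[0,0,15],"dr":[0,0,0]},{"slide":[0,0,40],"dr":[0,0,0]},{"slide":[0,0,65],"dr":[0,0,0]},{"slide":[2,-40,70],"dr":[0,0,0]},{"slide":[5,-85,70],"dr":[0,0,-0.5]},{"slide":[5,-130,70],"dr":[0,0,-0.5]},{"slide":[5,-170,70],"dr":[0,0,-0.5]},{"slide":[5,-172,70],"dr":[0,0,-0.5]}]' 0 20
python3 -m jog '[{"slide":[0,0,0],"dr":[0,0,0]},{"slide":[0,0,0],"dr":[0,0,0]},{"slide":[0,0,0],"dr":[0,0,0]},{"slide":[0,0,0],"dr":[0,0,0]},{"slide":[0,0,0],"dr":[0,0,0]},{"slide":[0,0,0],"dr":[0,0,0]},{"slide":[0,0,0],"dr":[0,0,0]},{"slide":[0,0,0],"dr":[0,0,0]}]'
python3 - <<'E'
from h import *
s=monitor.sense();T=s['tool_pos'];print(T,s['gripper_width'])
d=cam('wrist','w3');P=cloud(d);X,Y,Z=P[...,0],P[...,1],P[...,2]
m=(abs(Y-T[1])<30)&(abs(X-T[0])<20)&(Z>75)&(Z<180);Q=P[m];print(m.sum(),np.percentile(Q,[0,1,5,50,95,99],axis=0).round(1))
for b in((435,500,330,427),(435,500,215,335),(435,500,130,205)):print(cyl(P,b,50))
d=cam('top');P=cloud(d);print('top')
for b in((435,500,330,427),(435,500,215,335),(435,500,130,205)):print(cyl(P,b,48))
E
```

```text
time_s: 16.6
tool_pos: [469.0, 98.0, 104.5]
tcp_rot: [-0.001, -3.141, 0.003]
force: [-0.8, -0.2, 1.1]
gripper_width: 0.6
gripper_force: 0.0
time_s: 17.4
tool_pos: [468.9, 103.7, 104.4]
tcp_rot: [0.011, -3.142, -0.0]
force: [-0.2, -0.7, -0.7]
gripper_width: 0.8
gripper_force: 0.0
[468.94321829 103.72191257 104.44087904] 0.7559325566678945
2049 [[458.   93.8 137.6]
 [458.3  95.  139.3]
 [458.5  96.2 142.1]
 [458.9 105.3 163.7]
 [460.5 113.4 178.2]
 [461.  114.7 179.4]]Traceback (most recent call last):
  File "<stdin>", line 5, in <module>
  File "h.py", line 26, in cyl
    lo,hi=np.percentile(Q[:,1],[.5,99.5]); ym=(lo+hi)/2
          ~~~~~~~~~~~~~^^^^^^^^^^^^^^^^^^
    return _quantile_unchecked(
        a, q, axis, out, overwrite_input, method, keepdims, weights)
    return _ureduce(a,
                    func=_quantile_ureduce_func,
    ...<5 lines>...
                    overwrite_input=overwrite_input,
                    method=method)
    r = func(a, **kwargs)
    result = _quantile(arr,
                       quantiles=q,
    ...<2 lines>...
                       out=out,
                       weights=wgt)
    slices_having_nans = np.isnan(arr[-1, ...])
                                  ~~~^^^^^^^^^
IndexError: index -1 is out of bounds for axis 0 with size 0
```

View pics/w3.png

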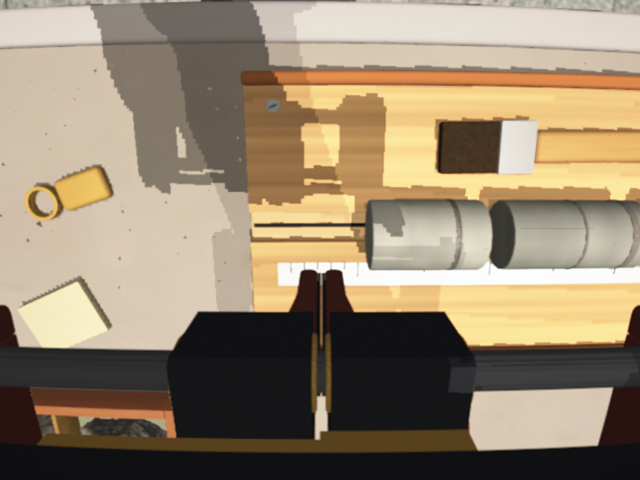

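The view shows the shut fingertips at about (322,272), clear of core_last's free end at (368,235), with the stray next to it and everything else undisturbed. Next I'll check the body clearance above the tip before descending.

```bash
python3 - <<'E'
from h import *
d=load('wrist');P=cloud(d)
for v,u in((274,310),(274,334),(300,310),(310,340),(316,250),(330,250),(380,250),(350,400),(430,250),(380,470),(380,580)):print(v,u,P[v,u].round())
d=cam('top');P=cloud(d)
for b in((435,500,330,427),(435,500,215,335),(435,500,160,205)):print(cyl(P,b,48))
E
```

```text
274 310 [459. 100. 145.]
274 334 [459. 110. 144.]
300 310 [458. 101. 171.]
310 340 [459. 111. 178.]
316 250 [437.  90. 226.]
330 250 [436.  91. 233.]
380 250 [440.  93. 243.]
350 400 [436. 119. 240.]
430 250 [452.  92. 242.]
380 470 [441. 131. 242.]
380 580 [445. 155. 237.]
{'x': np.float64(466.5), 'y': np.float64(379.8), 'yaw': np.float64(1.1), 'z': np.float64(41.1), 'ends': (np.float64(338.1), np.float64(421.6)), 'rms': np.float64(3.24)}
{'x': np.float64(467.4), 'y': np.float64(273.3), 'yaw': np.float64(0.01), 'z': np.float64(40.8), 'ends': (np.float64(225.8), np.float64(320.7)), 'rms': np.float64(3.16)}
{'x': np.float64(468.1), 'y': np.float64(182.6), 'yaw': np.float64(2.15), 'z': np.float64(39.9), 'ends': (np.float64(160.3), np.float64(204.9)), 'rms': np.float64(3.12)}
```

```bash
python3 -m jog '[{"slide":[0,0,-20],"dr":[0,0,0]},{"slide":[0,0,-40],"dr":[0,0,0]},{"slide":[-1,0,-60],"dr":[0,0,0]},{"slide":[-1,0,-75],"dr":[0,0,0]},{"slide":[-1,0,-88],"dr":[0,0,0]},{"slide":[-1,0,-96],"dr":[0,0,0]},{"slide":[-1,0,-101],"dr":[0,0,0]},{"slide":[-1,0,-101],"dr":[0,0,0]}]'
python3 -m jog '[{"slide":[0,2,0],"dr":[0,0,0]},{"slide":[0,5,0],"dr":[0,0,0]},{"slide":[0,8,0],"dr":[0,0,0]},{"slide":[0,11,0],"dr":[0,0,0]},{"slide":[0,14,0],"dr":[0,0,0]},{"slide":[0,16,0],"dr":[0,0,0]},{"slide":[0,18,0],"dr":[0,0,0]},{"slide":[0,20,0],"dr":[0,0,0]}]'
```

```text
time_s: 18.3
tool_pos: [467.8, 103.6, 3.1]
tcp_rot: [0.011, -3.141, 0.0]
force: [-0.4, -0.3, 0.3]
gripper_width: 0.8
gripper_force: 0.0
time_s: 19.1
tool_pos: [467.9, 123.8, 3.4]
tcp_rot: [0.01, -3.142, -0.0]
force: [0.3, 0.4, -0.0]
gripper_width: 0.5
gripper_force: 0.0
```

```bash
python3 -m jog '[{"slide":[0,1.5,0],"dr":[0,0,0]},{"slide":[0,3,0],"dr":[0,0,0]},{"slide":[0,4.5,0],"dr":[0,0,0]},{"slide":[0,6,0],"dr":[0,0,0]},{"slide":[0,7.5,0],"dr":[0,0,0]},{"slide":[0,9,0],"dr":[0,0,0]},{"slide":[0,10.5,0],"dr":[0,0,0]},{"slide":[0,12,0],"dr":[0,0,0]}]'
python3 -m jog '[{"slide":[0,1.5,0],"dr":[0,0,0]},{"slide":[0,3,0],"dr":[0,0,0]},{"slide":[0,4.5,0],"dr":[0,0,0]},{"slide":[0,6,0],"dr":[0,0,0]},{"slide":[0,7.5,0],"dr":[0,0,0]},{"slide":[0,9,0],"dr":[0,0,0]},{"slide":[0,10.5,0],"dr":[0,0,0]},{"slide":[0,12,0],"dr":[0,0,0]}]'
```

```text
time_s: 19.9
tool_pos: [467.9, 135.8, 3.5]
tcp_rot: [0.011, -3.142, -0.0]
force: [-0.1, -1.8, 1.2]
gripper_width: 0.5
gripper_force: 1.0
time_s: 20.7
tool_pos: [467.9, 147.7, 3.4]
tcp_rot: [0.01, -3.141, 0.0]
force: [-0.5, -3.1, 0.9]
gripper_width: 0.4
gripper_force: 2.1
```

```bash
python3 -m jog '[{"slide":[0,1.2,0],"dr":[0,0,0]},{"slide":[0,2.4,0],"dr":[0,0,0]},{"slide":[0,3.6,0],"dr":[0,0,0]},{"slide":[0,4.8,0],"dr":[0,0,0]},{"slide":[0,6,0],"dr":[0,0,0]},{"slide":[0,7.2,0],"dr":[0,0,0]},{"slide":[0,8.4,0],"dr":[0,0,0]},{"slide":[0,9,0],"dr":[0,0,0]}]'
python3 - <<'E'
from h import *
d=cam('top');P=cloud(d);print(cyl(P,(435,500,345,429),48))
d=cam('wrist','w4');P=cloud(d);m=(abs(P[...,0]-468)<15)&(P[...,1]>160)&(P[...,1]<440)&(P[...,2]>45)&(P[...,2]<75)
print(np.percentile(P[m][:,1],[0.5,99.5]), monitor.sense()['force'])
E
```

```text
time_s: 21.5
tool_pos: [467.9, 156.8, 3.4]
tcp_rot: [0.011, -3.141, -0.0]
force: [-0.4, -3.8, 1.3]
gripper_width: 0.4
gripper_force: 2.0
{'x': np.float64(466.3), 'y': np.float64(383.6), 'yaw': np.float64(1.68), 'z': np.float64(41.2), 'ends': (np.float64(345.8), np.float64(421.5)), 'rms': np.float64(3.01)}
[161.00021164 280.67819561] [ 0.21170943 -3.48152593  0.94301704]
```

View pics/w4.png

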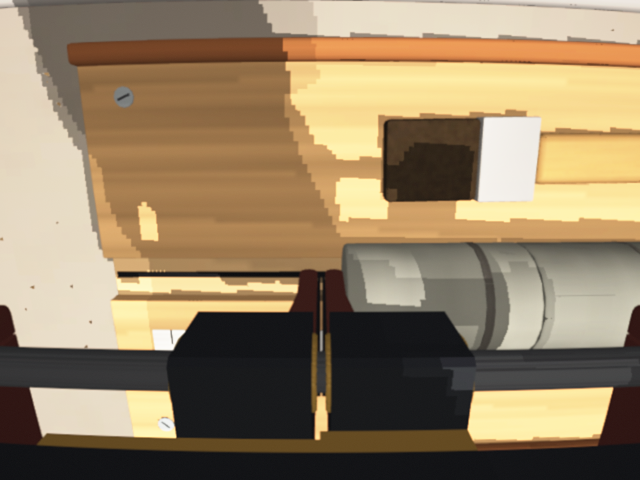

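The fingertips (322,290) sit against core_last's end face, and last and stray are touching near (545,290). The first core hasn't moved yet, so I'll continue slowly.

```bash
python3 -m jog '[{"slide":[0,1,0],"dr":[0,0,0]},{"slide":[0,2,0],"dr":[0,0,0]},{"slide":[0,3,0],"dr":[0,0,0]},{"slide":[0,4,0],"dr":[0,0,0]},{"slide":[0,5,0],"dr":[0,0,0]},{"slide":[0,6,0],"dr":[0,0,0]},{"slide":[0,7,0],"dr":[0,0,0]},{"slide":[0,8,0],"dr":[0,0,0]}]'
```

```text
time_s: 22.4
tool_pos: [467.8, 164.0, 3.4]
tcp_rot: [0.01, -3.141, 0.001]
force: [-0.1, -5.9, 1.7]
gripper_width: 0.8
gripper_force: 3.1
```

```bash
python3 -m jog '[{"slide":[0,0.5,0],"dr":[0,0,0]},{"slide":[0,1,0],"dr":[0,0,0]},{"slide":[0,1.5,0],"dr":[0,0,0]},{"slide":[0,2,0],"dr":[0,0,0]},{"slide":[0,2.5,0],"dr":[0,0,0]},{"slide":[0,3,0],"dr":[0,0,0]},{"slide":[0,3,0],"dr":[0,0,0]},{"slide":[0,3,0],"dr":[0,0,0]}]'
python3 -m jog '[{"slide":[0,0.5,0],"dr":[0,0,0]},{"slide":[0,1,0],"dr":[0,0,0]},{"slide":[0,1.5,0],"dr":[0,0,0]},{"slide":[0,2,0],"dr":[0,0,0]},{"slide":[0,2,0],"dr":[0,0,0]},{"slide":[0,2,0],"dr":[0,0,0]},{"slide":[0,2,0],"dr":[0,0,0]},{"slide":[0,2,0],"dr":[0,0,0]}]'
```

```text
time_s: 23.2
tool_pos: [467.8, 166.7, 3.4]
tcp_rot: [0.009, -3.141, 0.002]
force: [0.4, -5.9, 2.0]
gripper_width: 0.1
gripper_force: 3.4
time_s: 24.0
tool_pos: [467.7, 166.7, 3.3]
tcp_rot: [0.007, -3.14, 0.005]
force: [-1.1, -12.4, 5.7]
gripper_width: 0.4
gripper_force: 6.4
```

```bash
python3 -m jog '[{"slide":[0,0.5,0],"dr":[0,0,0]},{"slide":[0,1,0],"dr":[0,0,0]},{"slide":[0,1.5,0],"dr":[0,0,0]},{"slide":[0,1.5,0],"dr":[0,0,0]},{"slide":[0,1.5,0],"dr":[0,0,0]},{"slide":[0,1.5,0],"dr":[0,0,0]},{"slide":[0,1.5,0],"dr":[0,0,0]},{"slide":[0,1.5,0],"dr":[0,0,0]}]'
```

```text
time_s: 24.8
tool_pos: [467.6, 166.7, 3.3]
tcp_rot: [0.005, -3.14, 0.007]
force: [-1.1, -16.0, 6.7]
gripper_width: 0.4
gripper_force: 8.7
```

The row has stalled against the stop: force is up at 16 N with no motion. I'll back off, rise and check.

```bash
python3 -m jog '[{"slide":[0,-2,0],"dr":[0,0,0]},{"slide":[0,-6,0],"dr":[0,0,0]},{"slide":[0,-15,0],"dr":[0,0,0]},{"slide":[0,-30,0],"dr":[0,0,0]},{"slide":[0,-45,0],"dr":[0,0,0]},{"slide":[0,-50,30],"dr":[0,0,0]},{"slide":[0,-55,70],"dr":[0,0,0]},{"slide":[0,-60,110],"dr":[0,0,0]}]'
python3 -m jog '[{"slide":[0,-20,20],"dr":[0,0,0]},{"slide":[0,-50,40],"dr":[0,0,0]},{"slide":[0,-50,60],"dr":[0,0,0]},{"slide":[0,-50,60],"dr":[0,0,0]},{"slide":[0,-50,60],"dr":[0,0,0]},{"slide":[0,-50,60],"dr":[0,0,0]},{"slide":[0,-50,60],"dr":[0,0,0]},{"slide":[0,-50,60],"dr":[0,0,0]}]'
python3 - <<'E'
from h import *
d=cam('top');P=cloud(d);print(cyl(P,(435,500,345,428),48),cyl(P,(435,500,255,335),48),cyl(P,(435,500,170,245),48))
X,Y,Z=P[...,0],P[...,1],P[...,2]
im=d['img'][230:340,180:365];cv2.imwrite('pics/f.png',cv2.resize(im,None,fx=4,fy=4,interpolation=cv2.INTER_CUBIC)[:,:,::-1])
m=(abs(X-467)<12)&(Y>120)&(Y<430)&(Z>56);print(np.percentile(Y[m],[0,.5,99.5]))
print(monitor.sense()['force'],monitor.sense()['tool_pos'])
E
```

```text
time_s: 25.6
tool_pos: [467.4, 109.5, 114.4]
tcp_rot: [0.009, -3.14, 0.001]
force: [1.1, 0.0, -0.2]
gripper_width: 0.4
gripper_force: 0.0
time_s: 26.4
tool_pos: [467.5, 61.4, 172.6]
tcp_rot: [0.012, -3.14, 0.001]
force: [-0.5, 0.3, -0.4]
gripper_width: 0.3
gripper_force: 0.0
{'x': np.float64(466.2), 'y': np.float64(386.4), 'yaw': np.float64(1.96), 'z': np.float64(41.1), 'ends': (np.float64(345.5), np.float64(427.3)), 'rms': np.float64(2.94)} {'x': np.float64(467.9), 'y': np.float64(295.0), 'yaw': np.float64(0.91), 'z': np.float64(41.5), 'ends': (np.float64(255.4), np.float64(334.6)), 'rms': np.float64(2.91)} {'x': np.float64(467.0), 'y': np.float64(211.3), 'yaw': np.float64(1.37), 'z': np.float64(40.2), 'ends': (np.float64(178.3), np.float64(244.3)), 'rms': np.float64(3.1)}
[120.02758953 120.26844326 428.85248612]
[ 0.53307144 -0.61773682  0.0042598 ] [467.58649647  61.38107188 172.79503286]
```

View pics/f.png

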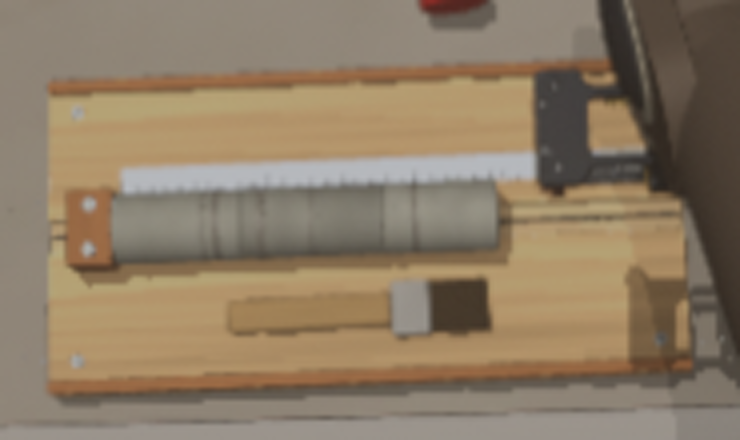

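The final view shows the row closed up from the stop (112,228) to its free end (497,213) with no gaps. The brush (360,308) hasn't moved and the gripper is clear, so I'm handing in.

```bash
python3 -c "
from station import ticket
print(ticket.hand_in())"
```

```text
the job is handed in; nothing more can be done
None
```

The stray core was rolled into the groove and the row pushed end to end against the stop; I handed the job in at about 26 s, the last top view showing no gaps and the brush unmoved, but the hand-in gave no verdict.

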